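# Find the loose flow-cell bolt and hold its cover open

### The arm

A 6-joint arm with a two-finger parallel gripper is mounted at the origin on the work surface. World frame = base frame: x ahead of the robot, y to its left, z up, the work surface at z = 0. Lengths are in m, angles in degrees, forces in N, time in s.
With the tool pointing down it reaches from about 0.375 to 0.9 m from the base axis. Payload 3.1 kg.
Tool frame: the origin (TCP) lies midway between the tips of the shut fingers; the grasp point (between the pads) lies 19 mm behind it (bot.hold_point_z is the distance from the TCP to the grasp point, in m); z points along the fingers, y is the line along which they close (so a half turn about z gives the same grasp; the last joint's range is limited). The gripper opens to 87 mm and grips with 3 to 60 N. Pads are 19 mm wide; open, the fingers measure 117 mm over their backs; the gripper's body (75 mm by 190 mm) begins 51 mm behind the grasp point.
Start: joints at [63.398, 30.224, 82.088, -0, 67.689, -10.227], TCP at [0.176, 0.6, 0.194] pointing down, gripper open.
Joint ranges: [-176.69, 176.69], [-43.24, 126.21], [12.49, 139.97], [-82, 262], [0, 151.66], [-163.58, 163.58]. Speed limits (degrees/s): [159.86, 159.86, 180, 180, 180, 180].

### API

Orientations are given as a 3x3 rotation matrix whose columns are the frame's x, y, z axes.
In Python, from rig import read_state, optics, order, bot gives the robot as it stands.
- The arm moves only by the tool drive_tool, never from a script. Its argument "steps" is a list of rows, each a list of 7 numbers: the finger opening in mm, from 0 to 87, then the shift along the tool's x, y, z normalised to -1 to 1, where 1 is 0.12 m, then the turn, a rotation vector about the tool's x, y, z normalised to -1 to 1, where 1 is 1.5 rad. In form: [[jaw, tx, ty, tz, ax, ay, az], ...]. A call has 1 to 8 rows; each row is the pose to reach, as a shift and turn from the pose commanded when the call began, along the tool's axes at that moment; what a row does not reach only later rows make up. A row lasts 1/10 s, in which the tool goes at most 50 mm and 8.59 degrees, less where a joint would pass 70% of its speed; a pose out of reach is approached as far as the arm can. A call with a number of a shift or a turn outside -1 to 1 is refused whole. A call with a gripper value outside its range is refused whole. The fingers move at their own pace and stop on an object; the grip force is fixed at half the most. Time passes only in rows, so rows that repeat a pose let the fingers close. It gives the time, the measured TCP pose, the force, the opening and the grip force at its end, in the units of the state.
- read_state(): the state, without advancing time (a new reading comes with each control period).
- optics.capture(name): name is "scene" or "top"; returns a dict with "color" (480x640x3 uint8, blue, green, red), "range_z" (480x640 float32, m along the optical axis (not along the pixel's ray), 0 where there is no reading), "fx", "fy", "cx", "cy" (pixels), "rvec" (rotation vector, rad) and "tvec" (3), from world to camera coordinates, as OpenCV has them. Camera axes: x right, y down, z forward; pixel columns grow to the right and rows downward; lengths in m; the calibration is good to about 2 mm. A picture is of the moment at which its call begins.
- order.hand_in(): hands the job in; it is judged then, once.
The state is a dict: "time_s": time; "joint_positions": joint angles; "qvel": joint speeds; "tau": joint torques, N m; "position": TCP position; "tcp_rot": TCP orientation; "force": force on the tool from outside, world axes, zero at the start; "moment": the same for the moment, N m; "opening": opening from 0.0 (shut) to 1.0 (fully open); "grasp_force": force on a finger pad.
Only numpy, scipy, OpenCV 4.12 (cv2) and the standard library are available. Lean on these libraries where they do the work, as an engineer would, in place of code of your own. Each camera call takes 0.05 s, during which the arm holds its last target. There are 200 camera calls.

### The job

Slide the lock bar on the flow cell by its black knob all the way to its stop, towards the knob end, so that its tabs clear the three bolts, then tap the bolts from above to find the loose one: push it down until it is fully sunk. Then lift the cover behind that bolt by its pull tab to about 45 degrees and finish while still holding it open with the gripper, so that a colleague can change the seal. Keep the covers of the tight bolts shut and leave the bottle, beaker and jar where they are.

Things in the scene. Friction and masses are not known exactly. Their poses are not given: they have to be found in the camera images.
- flowcell: Grey block fixed to the bench, 180 mm deep (its x, -95 to 85), 380 long (its y, +-190), flat top (deck) at z = 60. Origin: centre of the underside; x points away from the robot, y to its left, yawed up to 14 degrees. Three like ports (robot's right, middle, left) at y = -70, 25, 120 mm, each with a bolt in the front row (x = -65 mm) and a hinged cover behind it.
- lockbar (a joint): Travel of the steel bar along the block's front edge (x = -86 mm), m: 0 = locked (starts within 5 mm of it), 0.047 = at its stop, moved along the block's -y (robot's right). Its three tabs, 26 mm wide, tops 31 mm above the deck, overhang the bolt heads when locked; at the stop each stands 47 mm to the -y side of its bolt. About 2.5 N of friction; stays where left.
- knob (a point): Grip point of the lock bar's knob, an upright black cylinder 16 mm in diameter near the bar's -y end; on its axis, 11 mm below its top and 30 mm above the deck. Locked, it is at x = -86, y = -125 mm of the block.
- bolt_right (a joint): How far the right bolt has sunk, in m: 0 = standing up as found, 0.008 = sunk to its stop. A loose bolt slides down under about 3 N and stays down; a tight bolt hardly moves (under 1.5 mm) when pressed. Which of the three bolts is loose changes; exactly one is.
- head_right (a point): Centre of the top face of the right bolt's steel hex head (24 mm across flats, 12 mm thick), 20 mm above the deck while it stands up, at x = -65, y = -70 mm of the block.
- cover_right (a joint): Opening angle of the right port's aluminium cover (plate 56 x 60 x 8 mm with a low round boss and a pull tab at the front, about 0.15 kg), rad: 0 = shut, 1.3 = its stop. It turns about a line along the block's y at x = 65 mm, 8 mm above the deck; the front edge rises. Not latched: it swings freely and falls shut from any angle when let go.
- tab_right (a point): Grip point in the right cover's pull tab, an upright fin 14 mm thick (block y), 30 mm long (block x), top 34 and underside 4 mm above the deck when shut. Midway along the fin, 8 mm below its top, 85 mm in front of the hinge line and 18 mm above it. 40 mm clear on either side. Pinched across its 14 mm, it can pivot between the fingers as the cover rises.
- bolt_middle (a joint): How far the middle bolt has sunk, in m: 0 = standing up as found, 0.008 = sunk to its stop. A loose bolt slides down under about 3 N and stays down; a tight bolt hardly moves (under 1.5 mm) when pressed. Which of the three bolts is loose changes; exactly one is.
- head_middle (a point): Centre of the top face of the middle bolt's steel hex head (24 mm across flats, 12 mm thick), 20 mm above the deck while it stands up, at x = -65, y = 25 mm of the block.
- cover_middle (a joint): Opening angle of the middle port's aluminium cover (plate 56 x 60 x 8 mm with a low round boss and a pull tab at the front, about 0.15 kg), rad: 0 = shut, 1.3 = its stop. It turns about a line along the block's y at x = 65 mm, 8 mm above the deck; the front edge rises. Not latched: it swings freely and falls shut from any angle when let go.
- tab_middle (a point): Grip point in the middle cover's pull tab, an upright fin 14 mm thick (block y), 30 mm long (block x), top 34 and underside 4 mm above the deck when shut. Midway along the fin, 8 mm below its top, 85 mm in front of the hinge line and 18 mm above it. 40 mm clear on either side. Pinched across its 14 mm, it can pivot between the fingers as the cover rises.
- bolt_left (a joint): How far the left bolt has sunk, in m: 0 = standing up as found, 0.008 = sunk to its stop. A loose bolt slides down under about 3 N and stays down; a tight bolt hardly moves (under 1.5 mm) when pressed. Which of the three bolts is loose changes; exactly one is.
- head_left (a point): Centre of the top face of the left bolt's steel hex head (24 mm across flats, 12 mm thick), 20 mm above the deck while it stands up, at x = -65, y = 120 mm of the block.
- cover_left (a joint): Opening angle of the left port's aluminium cover (plate 56 x 60 x 8 mm with a low round boss and a pull tab at the front, about 0.15 kg), rad: 0 = shut, 1.3 = its stop. It turns about a line along the block's y at x = 65 mm, 8 mm above the deck; the front edge rises. Not latched: it swings freely and falls shut from any angle when let go.
- tab_left (a point): Grip point in the left cover's pull tab, an upright fin 14 mm thick (block y), 30 mm long (block x), top 34 and underside 4 mm above the deck when shut. Midway along the fin, 8 mm below its top, 85 mm in front of the hinge line and 18 mm above it. 40 mm clear on either side. Pinched across its 14 mm, it can pivot between the fingers as the cover rises.
- reagent: White plastic reagent bottle, 66 mm in diameter, 150 mm high, loose bystander; origin at the centre of its underside.
- beaker: Glass beaker, 72 mm in diameter, 90 mm high, loose bystander; origin at the centre of its underside.
- jar: Small amber jar with a black cap, 60 mm in diameter, 75 mm high, loose bystander; origin at the centre of its underside.

How it is judged (in metres and radians):
On the way, in this order (a step that is already met when the one before it is completed fails the run):
1. the lock bar is slid to its stop (value of joint lockbar above 0.04 m), for 0.2 s.
2. the loose bolt has been found and pushed down (value of joint any of bolt_right, bolt_middle, bolt_left above 0.005 m), for 0.2 s.
At the end, for the whole second after the job is handed in: Lock bar slid at least 40 mm, loose bolt sunk over 5 mm, its cover held still (under 0.15 rad/s) and open over 0.6 rad by the fingers (contact over 0.2 N); the other covers under 0.1 rad; bottle, beaker and jar within 30 mm of their start (value of joint lockbar above 0.04 m and ((value of joint bolt_right above 0.005 m and value of joint cover_right above 0.6 rad and contact force between the fingers and cover_right above 0.2 N and velocity of joint cover_right between -0.15 and 0.15 rad/s and value of joint each of cover_middle, cover_left below 0.1 rad) or (value of joint bolt_middle above 0.005 m and value of joint cover_middle above 0.6 rad and contact force between the fingers and cover_middle above 0.2 N and velocity of joint cover_middle between -0.15 and 0.15 rad/s and value of joint each of cover_right, cover_left below 0.1 rad) or (value of joint bolt_left above 0.005 m and value of joint cover_left above 0.6 rad and contact force between the fingers and cover_left above 0.2 N and velocity of joint cover_left between -0.15 and 0.15 rad/s and value of joint each of cover_right, cover_middle below 0.1 rad)) and distance of each of reagent, beaker, jar from where it was at the start of the episode below 0.03 m); the arm keeps its last pose, push and grip.
It fails at once if the right cover is lifted although its bolt has not been found loose (value of joint cover_right above 0.15 rad and value of joint bolt_right below 0.003 m).
It fails at once if the middle cover is lifted although its bolt has not been found loose (value of joint cover_middle above 0.15 rad and value of joint bolt_middle below 0.003 m).
It fails at once if the left cover is lifted although its bolt has not been found loose (value of joint cover_left above 0.15 rad and value of joint bolt_left below 0.003 m).
It fails at once if the bottle, beaker or jar is disturbed (distance of any of reagent, beaker, jar from where it was at the start of the episode above 0.03 m).
It also fails if it takes over 54 s, if anything falls off the work surface, if the arm or the gripper's body presses on something with over 40 N, if the wrist force passes 120 N, or if a joint passes its speed limit or range.

## Working session

There is one attempt and no reset: what is moved stays moved. The work goes in short steps, Python scripts to look and compute and a tool call to move; the robot and the scene stay as the last step left them, time stands still between calls to the robot, and variables do not carry over. Pictures are saved under pics/ and viewed, at most 10 in all, crops included, and the job is handed in when it is done.

Besides the shell and the picture viewer there is one more tool, called after ">>>" in YAML: its name, and indented under it one key for each argument. drive_tool: Moves the arm, as the interface text tells. Scaled input: -1 to 1 covers 0.12 m each way for a shift and 1.5 rad each way for a turn. Its arguments: {"type":"object","properties":{"steps":{"type":"array"}},"required":["steps"]}

```bash
mkdir -p pics; ls
python3 - <<'E'
from rig import read_state, optics, bot
import cv2,numpy as np
s=read_state();print(s['time_s'],s['position'],s['tcp_rot'],s['opening'],bot.hold_point_z)
for n in("scene","top"):
    c=optics.capture(n);cv2.imwrite(f"pics/{n}0.png",c["color"]);np.savez(f"{n}0.npz",**c)
    print(n,c["fx"],c["cx"],c["cy"],c["rvec"],c["tvec"])
E
```

```text
pics
0.0 [0.17581471 0.5989403  0.19308058] [[-9.59444168e-01  2.81897200e-01 -9.26103011e-04]
 [ 2.81898507e-01  9.59442308e-01 -1.92083694e-03]
 [ 3.47063855e-04 -2.10400286e-03 -9.99997726e-01]] 0.997516886149233 0.0187
scene 497.121732982921 328.16928541698746 235.90824497946616 [ 2.17387995  0.66283368 -0.33127998] [-0.45363721 -0.1351633   1.44969003]
top 580.7002888849329 330.81890954747377 242.73683256971876 [ 2.15115685 -2.12245681  0.22571065] [-0.03559891  0.54936751  1.43479903]
```

View pics/top0.png

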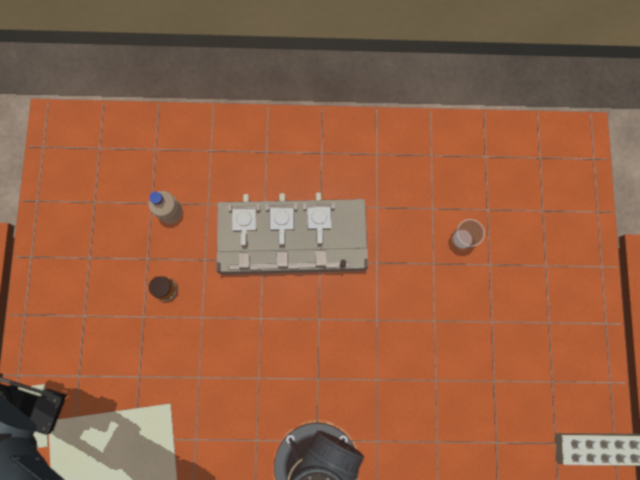

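View pics/scene0.png

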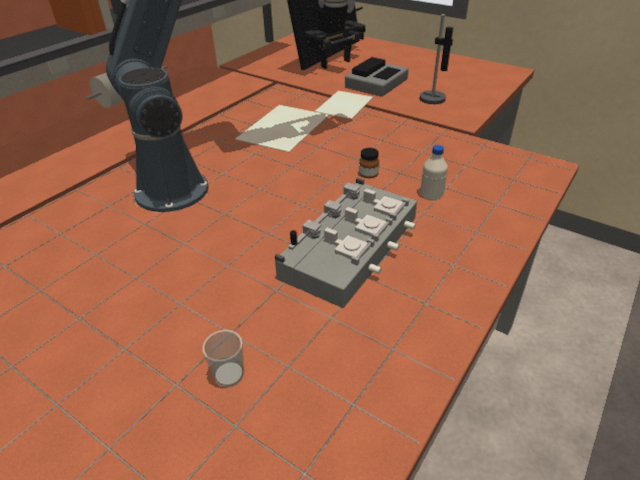

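The top view shows the block at cols 217-367, rows 199-272, with the knob at about (343,264). The bottle is at (165,207), the jar at (162,289) and the beaker at (468,235). The scene view agrees, with the knob at (293,238).

```bash
cat > h.py <<'E'
import numpy as np,cv2
def load(n):
    return dict(np.load(n))
def cloud(c):
    R=cv2.Rodrigues(c["rvec"])[0];z=c["range_z"].astype(float)
    v,u=np.mgrid[0:480,0:640]
    P=np.stack([(u-c["cx"])/c["fx"]*z,(v-c["cy"])/c["fy"]*z,z],-1)
    W=(P-c["tvec"].ravel())@R; W[z==0]=np.nan
    return W
def ray(c,u,v,h):
    R=cv2.Rodrigues(c["rvec"])[0];d=R.T@np.array([(u-c["cx"])/c["fx"],(v-c["cy"])/c["fy"],1]);o=-R.T@c["tvec"].ravel()
    return o+d*(h-o[2])/d[2]
E
python3 - <<'E'
from h import *
for n in("top","scene"):
    c=load(n+"0.npz");W=cloud(c);z=W[...,2]
    roi=(W[...,0]>.3)&(W[...,0]<.9)&(abs(W[...,1])<.5)
    hsv=cv2.cvtColor(c["color"],cv2.COLOR_BGR2HSV)
    print(n,"bench z",np.nanmedian(z[roi&(abs(z)<.02)]))
    for lo,hi in((.05,.07),(.05,.115)):
        m=(roi&(z>lo)&(z<hi)&(hsv[...,1]<110)).astype(np.uint8)
        k,l,st,ce=cv2.connectedComponentsWithStats(m);i=1+st[1:,4].argmax()
        p=W[l==i]
        r=cv2.minAreaRect((p[:,:2]*1000).astype(np.float32));print(lo,hi,len(p),r,np.median(p[:,2]))
    m=(roi&(z>.02)).astype(np.uint8);k,l,st,ce=cv2.connectedComponentsWithStats(m)
    for i in range(1,k):
        if st[i,4]>40:
            p=W[l==i];print(st[i],np.round(p.mean(0),3),p.min(0).round(3),p.max(0).round(3))
    # dark knob
    d=(hsv[...,2]<45)&roi&(z>.06)&(z<.115)&(abs(W[...,1]-0)<.22)
    k,l,st,ce=cv2.connectedComponentsWithStats(d.astype(np.uint8))
    for i in range(1,k):
        if st[i,4]>4: print("dark",ce[i],st[i],ray(c,*ce[i],.095).round(4),W[l==i].mean(0).round(4),W[l==i].max(0).round(3))
    x0,y0,w,h=(200,185,180,100) if n=="top" else (260,170,170,140)
    cv2.imwrite(f"pics/{n}crop.png",cv2.resize(c["color"][y0:y0+h,x0:x0+w],None,fx=4,fy=4,interpolation=cv2.INTER_CUBIC))
E
```

```text
top bench z 0.0009620281610483699
0.05 0.07 7568 ((568.7799072265625, 72.45362091064453), (181.95611572265625, 379.478759765625), 2.2356529235839844) 0.06099277589383149
0.05 0.115 10347 ((568.7799072265625, 72.45362091064453), (181.95611572265625, 379.478759765625), 2.2356529235839844) 0.06263565936441524
[148 191  33  32 778] [0.627 0.388 0.1  ] [0.603 0.364 0.021] [0.668 0.43  0.157]
[  216   193   152    81 10740] [0.565 0.073 0.065] [ 0.471 -0.121  0.02 ] [0.685 0.265 0.106]
[452 219  33  30 550] [ 0.579 -0.381  0.064] [ 0.54  -0.414  0.02 ] [ 0.61  -0.341  0.099]
[148 276  29  25 556] [0.427 0.389 0.065] [0.4   0.365 0.02 ] [0.46  0.423 0.084]
scene bench z -0.0006265778086561861
0.05 0.07 5677 ((570.43212890625, 68.46979522705078), (182.29209899902344, 381.59246826171875), 2.238668918609619) 0.05929037201501352
0.05 0.115 8008 ((570.43212890625, 68.46979522705078), (182.29209899902344, 381.59246826171875), 2.238668918609619) 0.06038046150368299
[421 144  27  50 948] [0.644 0.377 0.082] [0.606 0.359 0.02 ] [0.671 0.412 0.153]
[359 147  21  27 449] [0.437 0.38  0.053] [0.397 0.357 0.02 ] [0.462 0.419 0.078]
[ 275  177  142  125 9528] [0.583 0.031 0.061] [ 0.472 -0.126  0.02 ] [0.689 0.261 0.101]
[ 203  329   41   54 1702] [ 0.578 -0.381  0.062] [ 0.54  -0.416  0.02 ] [ 0.614 -0.344  0.093]
dark [293.21212121 237.78787879] [291 231   6  14  66] [ 0.5044 -0.0731  0.095 ] [ 0.497  -0.0642  0.0856] [ 0.503 -0.057  0.101]
dark [279.41176471 259.29411765] [275 257   9   5  17] [ 0.524  -0.1474  0.095 ] [ 0.5008 -0.1219  0.0647] [ 0.511 -0.12   0.07 ]
```

View pics/topcrop.png

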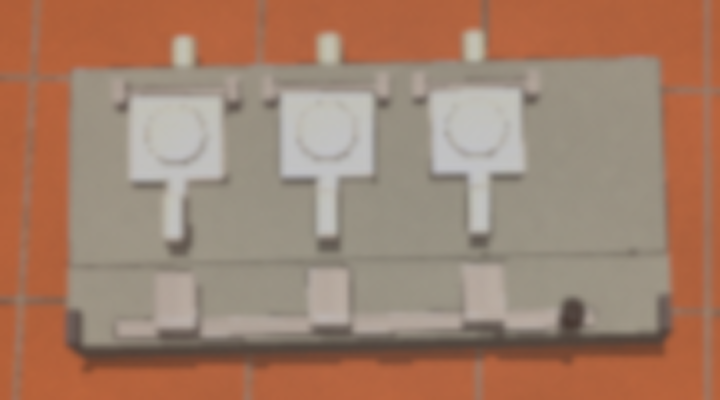

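>>> drive_tool:
  steps:
    - [45, -1, -1, 0, 0, 0, 0.8]
    - [45, -1, -1, 0, 0, 0, 0.8]
    - [45, -1, -1, 0, 0, 0, 0.8]
    - [45, -1, -1, 0, 0, 0, 0.8]
    - [45, -1, -1, 0, 0, 0, 0.8]
    - [45, -1, -1, 0, 0, 0, 0.8]
    - [45, -1, -1, 0, 0, 0, 0.8]
    - [45, -1, -1, 0, 0, 0, 0.8]

```text
time_s: 0.9
position: [0.2574, 0.4503, 0.1937]
tcp_rot: [[-0.078, 0.997, -0.001], [0.997, 0.078, -0.001], [-0.001, -0.001, -1.0]]
force: [0.1, -0.3, 0.0]
opening: 0.522
grasp_force: 0.0
```

```bash
cat >> h.py <<'E'
YAW=np.radians(2.24);O=np.array([.5746,.0707,0])
RB=cv2.Rodrigues(np.array([0,0,YAW]))[0]
def blk(x,y,z): return O+RB@np.array([x,y,z])
def tools(along):  # target rotation, tool y along block 'x' or 'y', pointing down
    y=RB[:,0] if along=='x' else RB[:,1]; z=np.array([0,0,-1.]); return np.stack([np.cross(y,z),y,z],1)
def go(p,along):
    from rig import read_state
    s=read_state();R=np.array(s['tcp_rot']);d=R.T@(p-np.array(s['position']))/.12
    rv=cv2.Rodrigues(R.T@tools(along))[0].ravel()/1.5
    print('t',s['time_s'],'pos',np.round(s['position'],4),'blk',np.round(RB.T@(np.array(s['position'])-O),4),'F',np.round(s['force'],1),'op',round(s['opening']*87,1),'gf',s['grasp_force'])
    print('shift',d.round(3),'turn',rv.round(3))
E
python3 -c "
from h import *
p=blk(-.086,-.127,.12);print(p);go(p,'x')"
```

```text
[ 0.49362956 -0.0595643   0.12      ]
t 0.9 pos [0.2574 0.4503 0.1937] blk [-0.3022  0.3917  0.1937] F [ 0.1 -0.3  0. ] op 45.5 gf 0.0
shift [-4.389  1.63   0.616] turn [-0.     0.     0.026]
```

>>> drive_tool:
  steps:
    - [45, -1, 0.4, 0, 0, 0, 0.026]
    - [45, -1, 0.4, 0, 0, 0, 0.026]
    - [45, -1, 0.4, 0, 0, 0, 0.026]

```text
time_s: 1.2
position: [0.3156, 0.3327, 0.1936]
tcp_rot: [[-0.046, 0.999, -0.001], [0.999, 0.046, -0.002], [-0.002, -0.001, -1.0]]
force: [0.7, 0.5, -0.0]
opening: 0.518
grasp_force: 0.0
```

>>> drive_tool:
  steps:
    - [45, -1, 0.5, 0, 0, 0, 0]
    - [45, -1, 0.5, 0, 0, 0, 0]
    - [45, -1, 0.5, 0, 0, 0, 0]

```text
time_s: 1.5
position: [0.3819, 0.2157, 0.194]
tcp_rot: [[-0.045, 0.999, 0.0], [0.999, 0.045, -0.001], [-0.001, 0.0, -1.0]]
force: [1.2, 0.6, -0.4]
opening: 0.518
grasp_force: 0.0
```

>>> drive_tool:
  steps:
    - [45, -1, 0.4, 0, 0, 0, 0]
    - [45, -1, 0.4, 0, 0, 0, 0]
    - [45, -1, 0.4, 0, 0, 0, 0]

```text
time_s: 1.8
position: [0.4358, 0.0975, 0.194]
tcp_rot: [[-0.044, 0.999, 0.001], [0.999, 0.044, -0.001], [-0.001, 0.001, -1.0]]
force: [-0.3, 0.4, 0.1]
opening: 0.518
grasp_force: 0.0
```

>>> drive_tool:
  steps:
    - [45, -1, 0.2, 0, 0, 0, 0]
    - [45, -1, 0.2, 0, 0, 0, 0]
    - [45, -1, 0.2, 0, 0, 0, 0]
    - [45, -1, 0.2, 0, 0, 0, 0]

```text
time_s: 2.2
position: [0.4652, -0.0215, 0.1939]
tcp_rot: [[-0.041, 0.999, 0.001], [0.999, 0.041, -0.001], [-0.001, 0.001, -1.0]]
force: [0.1, 0.6, 0.0]
opening: 0.516
grasp_force: 0.0
```

```bash
python3 -c "
from h import *
p=blk(-.086,-.127,.12);go(p,'x')"
```

```text
t 2.2 pos [ 0.4652 -0.0215  0.1939] blk [-0.1129 -0.0878  0.1939] F [0.1 0.6 0. ] op 44.9 gf 0.0
shift [-0.326  0.223  0.617] turn [0.001 0.001 0.001]
```

>>> drive_tool:
  steps:
    - [45, -0.33, 0.22, 0, 0, 0, 0]
    - [45, -0.33, 0.22, 0.25, 0, 0, 0]
    - [45, -0.33, 0.22, 0.5, 0, 0, 0]
    - [45, -0.33, 0.22, 0.7, 0, 0, 0]
    - [45, -0.33, 0.22, 0.7, 0, 0, 0]

```text
time_s: 2.7
position: [0.4888, -0.0546, 0.1072]
tcp_rot: [[-0.047, 0.999, -0.008], [0.999, 0.047, 0.003], [0.004, -0.008, -1.0]]
force: [0.4, 0.2, 0.1]
opening: 0.513
grasp_force: 0.0
```

Run:
```python
from h import *
from rig import optics
go(blk(-.086,-.127,.071),'x')
for n in("top","scene"):
    c=optics.capture(n);np.savez(n+"1.npz",**c)
    x0,y0,w,h=(260,200,133,100) if n=="top" else (235,185,100,75)
    cv2.imwrite(f"pics/{n}1.png",cv2.resize(c["color"][y0:y0+h,x0:x0+w],None,fx=5,fy=5,interpolation=cv2.INTER_CUBIC))
```

```text
t 2.7 pos [ 0.4888 -0.0546  0.1072] blk [-0.0907 -0.1219  0.1072] F [0.4 0.2 0.1] op 44.6 gf 0.0
shift [-0.044  0.041  0.302] turn [-0.005 -0.002  0.005]
```

View pics/scene1.png

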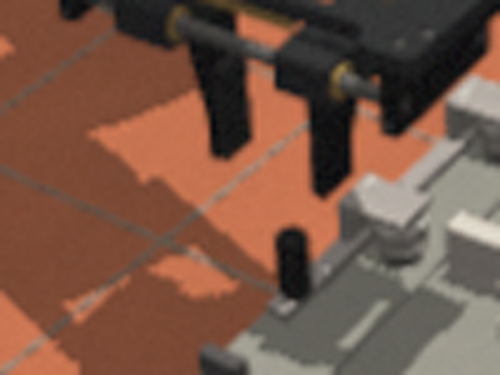

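Run:
```python
from h import *
from rig import read_state
s=read_state();P=np.array(s['position']);R=np.array(s['tcp_rot']);print(s['time_s'],P)
pts=np.array([P,P+R[:,1]*.022,P-R[:,1]*.022,blk(-.086,-.127,.101),blk(-.086,-.127,.07)])
for n in("top","scene"):
    c=load(n+"1.npz")
    K=np.array([[c["fx"],0,c["cx"]],[0,c["fy"],c["cy"]],[0,0,1.]])
    print(n,cv2.projectPoints(pts,c["rvec"],c["tvec"],K,None)[0].reshape(-1,2).round(1).tolist())
    W=cloud(c);m=(W[...,2]>.095)&(abs(W[...,0]-.49)<.06)&(abs(W[...,1]+.05)<.04)
    v=W[m];lo=v[v[:,2]<.125]; print(len(v),lo[:40].round(3).tolist() if n=="scene" else '')
```

```text
2.8 [ 0.49163919 -0.05571751  0.11000468]
top [[342.5, 261.9], [342.1, 253.0], [342.8, 270.8], [343.9, 261.7], [343.3, 263.6]]
2048 
scene [[293.0, 226.7], [301.1, 229.7], [285.1, 223.6], [292.9, 230.9], [293.6, 241.5]]
5575 [[0.486, -0.057, 0.099], [0.492, -0.06, 0.104], [0.489, -0.054, 0.098], [0.492, -0.053, 0.099], [0.495, -0.054, 0.101], [0.487, -0.062, 0.099], [0.489, -0.061, 0.1], [0.491, -0.06, 0.1], [0.493, -0.059, 0.1], [0.495, -0.058, 0.1], [0.497, -0.056, 0.1], [0.498, -0.054, 0.099], [0.491, -0.067, 0.102], [0.491, -0.063, 0.099], [0.494, -0.064, 0.101], [0.495, -0.061, 0.099], [0.497, -0.061, 0.1], [0.497, -0.056, 0.097], [0.5, -0.057, 0.099], [0.489, -0.065, 0.097], [0.494, -0.067, 0.1], [0.494, -0.064, 0.098], [0.498, -0.065, 0.101], [0.5, -0.064, 0.1], [0.5, -0.06, 0.098], [0.502, -0.059, 0.098], [0.491, -0.067, 0.096], [0.495, -0.068, 0.098], [0.495, -0.065, 0.097], [0.501, -0.069, 0.102], [0.5, -0.064, 0.098], [0.501, -0.062, 0.097], [0.503, -0.061, 0.098], [0.499, -0.066, 0.096]]
```

View pics/top1.png

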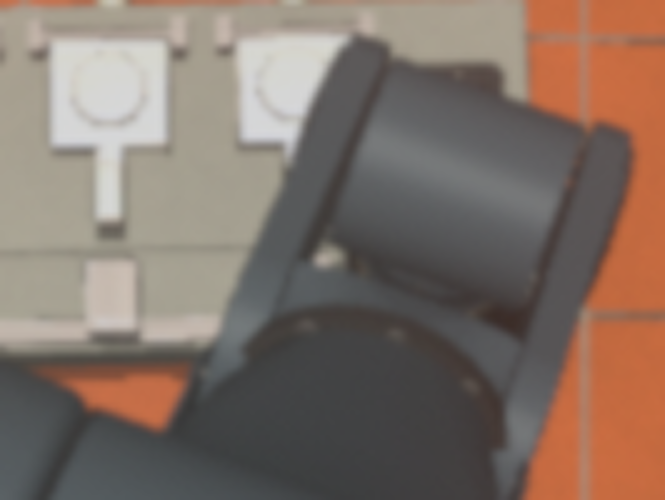

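>>> drive_tool:
  steps:
    - [45, 0, 0, 0, 0, 0, 0]
    - [45, 0, 0, 0.1, 0, 0, 0]
    - [45, 0, 0, 0.2, 0, 0, 0]
    - [45, 0, 0, 0.32, 0, 0, 0]
    - [45, 0, 0, 0.32, 0, 0, 0]
    - [45, 0, 0, 0.32, 0, 0, 0]

```text
time_s: 3.4
position: [0.4928, -0.0568, 0.0727]
tcp_rot: [[-0.046, 0.999, 0.002], [0.999, 0.046, -0.001], [-0.001, 0.002, -1.0]]
force: [-0.3, -0.1, 0.0]
opening: 0.515
grasp_force: 0.0
```

Run:
```python
from h import *
from rig import optics
go(blk(-.086,-.127,.071),'x')
```

```text
t 3.4 pos [ 0.4928 -0.0568  0.0727] blk [-0.0867 -0.1242  0.0727] F [-0.3 -0.1  0. ] op 44.8 gf 0.0
shift [-0.024  0.006  0.014] turn [0.001 0.    0.005]
```

Close on the knob.

>>> drive_tool:
  steps:
    - [8, -0.01, 0, 0, 0, 0, 0]
    - [8, -0.01, 0, 0, 0, 0, 0]
    - [8, -0.01, 0, 0, 0, 0, 0]
    - [8, -0.01, 0, 0, 0, 0, 0]
    - [8, -0.01, 0, 0, 0, 0, 0]
    - [8, -0.01, 0, 0, 0, 0, 0]

```text
time_s: 4.0
position: [0.4941, -0.0584, 0.0727]
tcp_rot: [[-0.046, 0.999, 0.004], [0.999, 0.046, -0.001], [-0.001, 0.004, -1.0]]
force: [0.9, 0.8, 7.7]
opening: 0.117
grasp_force: 3.7
```

Run:
```python
from h import *
go(blk(-.086,-.174,.071),'x')
```

```text
t 4.0 pos [ 0.4941 -0.0584  0.0727] blk [-0.0855 -0.1259  0.0727] F [0.9 0.8 7.7] op 10.1 gf 3.7159663438796997
shift [-0.401 -0.007  0.015] turn [0.003 0.001 0.005]
```

Run:
```python
from h import *
from rig import optics
c=optics.capture("scene")
x0,y0,w,h=(245,185,100,75)
cv2.imwrite("pics/scene2.png",cv2.resize(c["color"][y0:y0+h,x0:x0+w],None,fx=6,fy=6,interpolation=cv2.INTER_CUBIC))
go(blk(-.086,-.174,.071),'x')
```

```text
t 4.05 pos [ 0.4939 -0.0585  0.0727] blk [-0.0857 -0.1259  0.0727] F [ 0.1 -0.6  6.5] op 9.2 gf 3.6097468435764313
shift [-0.401 -0.005  0.015] turn [0.002 0.001 0.005]
```

View pics/scene2.png

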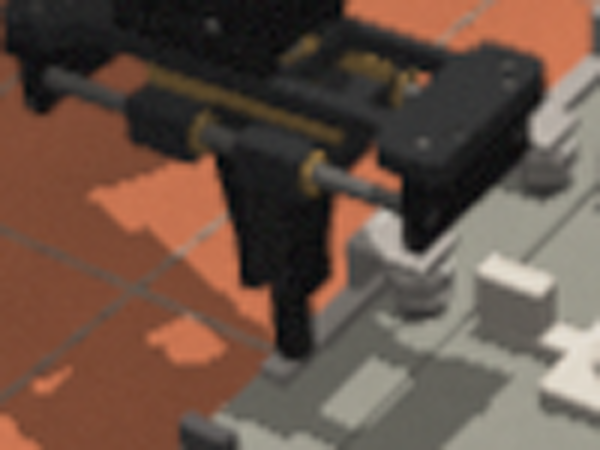

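The scene view shows the finger tips (about px 293,232) resting on top of the knob rather than around it. The tips are higher than the reported TCP, so I'll check this with depth.

Run:
```python
from h import *
c=load("scene1.npz");W=cloud(c)
for u in (278,280,282,298,300,302):
    print(u,[(v,W[v,u].round(3).tolist()) for v in range(208,228,2)])
```

```text
278 [(208, [0.462, -0.068, 0.158]), (210, [0.462, -0.068, 0.152]), (212, [0.463, -0.069, 0.148]), (214, [0.461, -0.068, 0.141]), (216, [0.46, -0.067, 0.134]), (218, [0.343, 0.063, -0.001]), (220, [0.349, 0.055, -0.001]), (222, [0.354, 0.048, -0.001]), (224, [0.359, 0.042, -0.001]), (226, [0.367, 0.032, 0.002])]
280 [(208, [0.468, -0.067, 0.16]), (210, [0.468, -0.068, 0.154]), (212, [0.467, -0.068, 0.149]), (214, [0.467, -0.068, 0.143]), (216, [0.466, -0.067, 0.137]), (218, [0.349, 0.064, 0.001]), (220, [0.356, 0.055, 0.002]), (222, [0.359, 0.05, -0.0]), (224, [0.366, 0.042, 0.001]), (226, [0.37, 0.037, -0.0])]
282 [(208, [0.468, -0.061, 0.156]), (210, [0.467, -0.06, 0.15]), (212, [0.469, -0.063, 0.147]), (214, [0.468, -0.062, 0.14]), (216, [0.346, 0.076, -0.001]), (218, [0.352, 0.068, -0.001]), (220, [0.359, 0.06, 0.0]), (222, [0.362, 0.055, -0.002]), (224, [0.368, 0.048, -0.002]), (226, [0.371, 0.044, -0.005])]
298 [(208, [0.519, -0.067, 0.18]), (210, [0.516, -0.064, 0.171]), (212, [0.515, -0.064, 0.166]), (214, [0.517, -0.067, 0.163]), (216, [0.516, -0.066, 0.156]), (218, [0.516, -0.066, 0.151]), (220, [0.516, -0.066, 0.146]), (222, [0.516, -0.067, 0.141]), (224, [0.403, 0.072, -0.002]), (226, [0.408, 0.066, -0.003])]
300 [(208, [0.524, -0.067, 0.181]), (210, [0.523, -0.066, 0.176]), (212, [0.522, -0.066, 0.17]), (214, [0.523, -0.067, 0.165]), (216, [0.521, -0.065, 0.158]), (218, [0.522, -0.066, 0.154]), (220, [0.52, -0.065, 0.146]), (222, [0.522, -0.067, 0.143]), (224, [0.521, -0.067, 0.137]), (226, [0.413, 0.067, -0.001])]
302 [(208, [0.526, -0.062, 0.18]), (210, [0.526, -0.063, 0.175]), (212, [0.525, -0.062, 0.168]), (214, [0.521, -0.057, 0.159]), (216, [0.522, -0.059, 0.154]), (218, [0.522, -0.06, 0.15]), (220, [0.521, -0.058, 0.143]), (222, [0.521, -0.059, 0.138]), (224, [0.414, 0.075, 0.001]), (226, [0.418, 0.069, -0.0])]
```

Depth puts the tips at z≈0.134 while the TCP read 0.108. The fingers really end about 26 mm above the reported TCP, and x and y agree. I'll open, go 27 mm lower and close again.

>>> drive_tool:
  steps:
    - [45, 0, 0, -0.05, 0, 0, 0]
    - [45, 0, 0, -0.05, 0, 0, 0]
    - [45, 0, 0, -0.05, 0, 0, 0]
    - [45, 0, 0, 0.05, 0, 0, 0]
    - [45, 0, 0, 0.12, 0, 0, 0]
    - [45, 0, 0, 0.18, 0, 0, 0]
    - [45, 0, 0, 0.22, 0, 0, 0]
    - [45, 0, 0, 0.22, 0, 0, 0]

```text
time_s: 4.85
position: [0.4914, -0.0577, 0.0441]
tcp_rot: [[-0.046, 0.999, -0.002], [0.999, 0.046, 0.001], [0.001, -0.002, -1.0]]
force: [-0.1, 0.2, 0.4]
opening: 0.513
grasp_force: 0.0
```

>>> drive_tool:
  steps:
    - [8, 0, 0, 0, 0, 0, 0]
    - [8, 0, 0, 0, 0, 0, 0]
    - [8, 0, 0, 0, 0, 0, 0]
    - [8, 0, 0, 0, 0, 0, 0]
    - [8, 0, 0, 0, 0, 0, 0]

```text
time_s: 5.35
position: [0.4947, -0.0583, 0.0456]
tcp_rot: [[-0.045, 0.999, 0.005], [0.999, 0.045, -0.001], [-0.001, 0.005, -1.0]]
force: [4.2, 1.1, -2.2]
opening: 0.172
grasp_force: 30.0
```

Run:
```python
from h import *
go(blk(-.086,-.172,.044),'x')
```

```text
t 5.35 pos [ 0.4947 -0.0583  0.0456] blk [-0.0849 -0.1257  0.0456] F [ 4.2  1.1 -2.2] op 15.0 gf 30.02458395436406
shift [-0.385 -0.011  0.014] turn [0.004 0.001 0.004]
```

>>> drive_tool:
  steps:
    - [8, -0.06, 0, 0, 0, 0, 0]
    - [8, -0.14, 0, 0, 0, 0, 0]
    - [8, -0.22, 0, 0, 0, 0, 0]
    - [8, -0.3, 0, 0, 0, 0, 0]
    - [8, -0.36, 0, 0, 0, 0, 0]
    - [8, -0.39, 0, 0, 0, 0, 0]
    - [8, -0.39, 0, 0, 0, 0, 0]
    - [8, -0.39, 0, 0, 0, 0, 0]

```text
time_s: 6.15
position: [0.4965, -0.1038, 0.0456]
tcp_rot: [[-0.044, 0.999, 0.005], [0.999, 0.044, 0.001], [0.001, 0.005, -1.0]]
force: [7.0, 6.4, -1.8]
opening: 0.172
grasp_force: 30.0
```

Run:
```python
from h import *
go(blk(-.086,-.172,.12),'x')
from rig import optics
c=optics.capture("scene");np.savez("scene3.npz",**c)
W=cloud(c)
hsv=cv2.cvtColor(c["color"],cv2.COLOR_BGR2HSV)
B=(W-O)@RB
m=(B[...,2]>.085)&(B[...,2]<.097)&(B[...,0]>-.1)&(B[...,0]<-.05)&(B[...,1]>-.15)&(B[...,1]<.19)&(hsv[...,2]>90)
k,l,st,ce=cv2.connectedComponentsWithStats(m.astype(np.uint8))
for i in range(1,k):
    if st[i,4]>8:q=B[l==i];print(st[i,4],q.min(0).round(3),q.max(0).round(3))
```

```text
t 6.15 pos [ 0.4965 -0.1038  0.0456] blk [-0.0848 -0.1713  0.0456] F [ 7.   6.4 -1.8] op 15.0 gf 30.01682591624558
shift [-0.005 -0.007 -0.62 ] turn [ 0.003 -0.     0.003]
103 [-0.092  0.056  0.085] [-0.054  0.088  0.093]
82 [-0.09  -0.038  0.085] [-0.053 -0.009  0.094]
15 [-0.086 -0.131  0.087] [-0.069 -0.12   0.093]
```

Bar is at its stop: the tabs measure about 47 mm to the -y side of their bolts. Release, lift and go over the right bolt.

>>> drive_tool:
  steps:
    - [40, 0, 0, 0, 0, 0, 0]
    - [40, 0, 0, 0, 0, 0, 0]
    - [40, 0, 0, 0, 0, 0, 0]
    - [40, 0, 0, -0.2, 0, 0, 0]
    - [40, 0, 0, -0.5, 0, 0, 0]
    - [40, 0, 0, -0.6, 0, 0, 0]
    - [0, 0, 0, -0.6, 0, 0, 0]

```text
time_s: 6.9
position: [0.4953, -0.1054, 0.1189]
tcp_rot: [[-0.046, 0.999, 0.004], [0.999, 0.046, -0.002], [-0.002, 0.004, -1.0]]
force: [-0.5, -0.2, 0.4]
opening: 0.422
grasp_force: 0.0
```

Run:
```python
from h import *
go(blk(-.065,-.070,.060),'x')
```

```text
t 6.9 pos [ 0.4953 -0.1054  0.1189] blk [-0.0861 -0.1728  0.1189] F [-0.5 -0.2  0.4] op 36.7 gf 0.0
shift [0.857 0.18  0.49 ] turn [0.002 0.001 0.005]
```

>>> drive_tool:
  steps:
    - [0, 0.4, 0.18, 0, 0, 0, 0]
    - [0, 0.86, 0.18, 0, 0, 0, 0]
    - [0, 0.86, 0.18, 0.1, 0, 0, 0]
    - [0, 0.86, 0.18, 0.25, 0, 0, 0]
    - [0, 0.86, 0.18, 0.4, 0, 0, 0]
    - [0, 0.86, 0.18, 0.49, 0, 0, 0]
    - [0, 0.86, 0.18, 0.49, 0, 0, 0]
    - [0, 0.86, 0.18, 0.49, 0, 0, 0]

```text
time_s: 7.7
position: [0.5108, -0.0009, 0.0579]
tcp_rot: [[-0.045, 0.999, -0.001], [0.999, 0.045, 0.0], [0.0, -0.001, -1.0]]
force: [-0.4, -1.1, -1.0]
opening: 0.005
grasp_force: 0.0
```

Run:
```python
from h import *
go(blk(-.065,-.070,.050),'x')
```

```text
t 7.7 pos [ 0.5108 -0.0009  0.0579] blk [-0.0666 -0.0691  0.0579] F [-0.4 -1.1 -1. ] op 0.5 gf 0.0
shift [-0.008  0.013  0.066] turn [-0.001 -0.     0.004]
```

>>> drive_tool:
  steps:
    - [0, 0, 0, 0.02, 0, 0, 0]
    - [0, 0, 0, 0.04, 0, 0, 0]
    - [0, 0, 0, 0.06, 0, 0, 0]
    - [0, 0, 0, 0.06, 0, 0, 0]

```text
time_s: 8.1
position: [0.5114, -0.0007, 0.0514]
tcp_rot: [[-0.046, 0.999, 0.001], [0.999, 0.046, -0.0], [-0.0, 0.001, -1.0]]
force: [-0.2, 0.3, 0.3]
opening: 0.006
grasp_force: 0.0
```

>>> drive_tool:
  steps:
    - [0, 0, 0, 0.02, 0, 0, 0]
    - [0, 0, 0, 0.02, 0, 0, 0]

```text
time_s: 8.3
position: [0.5115, -0.0007, 0.0511]
tcp_rot: [[-0.046, 0.999, 0.001], [0.999, 0.046, -0.001], [-0.001, 0.001, -1.0]]
force: [-3.7, -0.3, 18.4]
opening: 0.003
grasp_force: 8.8
```

The right bolt holds firm, at 18 N with no travel. On to the middle one.

>>> drive_tool:
  steps:
    - [0, 0, 0, -0.3, 0, 0, 0]
    - [0, 0.4, 0, -0.3, 0, 0, 0]
    - [0, 0.79, 0, -0.3, 0, 0, 0]
    - [0, 0.79, 0.01, -0.2, 0, 0, 0]
    - [0, 0.79, 0.01, -0.1, 0, 0, 0]
    - [0, 0.79, 0.01, -0.04, 0, 0, 0]
    - [0, 0.79, 0.01, -0.04, 0, 0, 0]
    - [0, 0.79, 0.01, -0.04, 0, 0, 0]

```text
time_s: 9.1
position: [0.5078, 0.093, 0.0531]
tcp_rot: [[-0.044, 0.999, -0.001], [0.999, 0.044, -0.0], [-0.0, -0.001, -1.0]]
force: [0.5, 0.7, 0.3]
opening: 0.005
grasp_force: 0.0
```

Run:
```python
from h import *
go(blk(-.065,.025,.050),'x')
```

```text
t 9.1 pos [0.5078 0.093  0.0531] blk [-0.0658  0.0249  0.0531] F [0.5 0.7 0.3] op 0.4 gf 0.0
shift [0.001 0.007 0.026] turn [-0.001  0.     0.003]
```

>>> drive_tool:
  steps:
    - [0, 0, 0, 0.02, 0, 0, 0]
    - [0, 0, 0, 0.04, 0, 0, 0]
    - [0, 0, 0, 0.05, 0, 0, 0]
    - [0, 0, 0, 0.05, 0, 0, 0]

```text
time_s: 9.5
position: [0.5086, 0.0933, 0.051]
tcp_rot: [[-0.046, 0.999, 0.002], [0.999, 0.046, -0.001], [-0.001, 0.002, -1.0]]
force: [-4.4, -1.9, 25.3]
opening: 0.004
grasp_force: 12.3
```

Middle is tight too: stuck at 0.051 with 25 N. The left one should be loose.

>>> drive_tool:
  steps:
    - [0, 0, 0, -0.3, 0, 0, 0]
    - [0, 0.4, 0, -0.3, 0, 0, 0]
    - [0, 0.79, 0, -0.3, 0, 0, 0]
    - [0, 0.79, 0.01, -0.2, 0, 0, 0]
    - [0, 0.79, 0.01, -0.1, 0, 0, 0]
    - [0, 0.79, 0.01, -0.05, 0, 0, 0]
    - [0, 0.79, 0.01, -0.05, 0, 0, 0]

```text
time_s: 10.2
position: [0.5039, 0.1875, 0.0522]
tcp_rot: [[-0.044, 0.999, -0.003], [0.999, 0.044, -0.001], [-0.001, -0.003, -1.0]]
force: [-0.2, -1.1, -0.4]
opening: 0.002
grasp_force: 0.0
```

Run:
```python
from h import *
go(blk(-.065,.120,.050),'x')
```

```text
t 10.2 pos [0.5039 0.1875 0.0522] blk [-0.0661  0.1194  0.0522] F [-0.2 -1.1 -0.4] op 0.2 gf 0.0
shift [0.005 0.009 0.018] turn [-0.002  0.     0.003]
```

>>> drive_tool:
  steps:
    - [0, 0, 0, 0.02, 0, 0, 0]
    - [0, 0, 0, 0.04, 0, 0, 0]
    - [0, 0, 0, 0.05, 0, 0, 0]
    - [0, 0, 0, 0.05, 0, 0, 0]

```text
time_s: 10.6
position: [0.5051, 0.1887, 0.0477]
tcp_rot: [[-0.045, 0.999, 0.0], [0.999, 0.045, 0.0], [0.0, 0.0, -1.0]]
force: [0.5, -0.6, 0.6]
opening: 0.003
grasp_force: 0.0
```

>>> drive_tool:
  steps:
    - [0, 0, 0, 0.015, 0, 0, 0]
    - [0, 0, 0, 0.03, 0, 0, 0]
    - [0, 0, 0, 0.045, 0, 0, 0]
    - [0, 0, 0, 0.055, 0, 0, 0]
    - [0, 0, 0, 0.055, 0, 0, 0]
    - [0, 0, 0, 0.055, 0, 0, 0]

```text
time_s: 11.2
position: [0.5053, 0.1889, 0.0437]
tcp_rot: [[-0.047, 0.999, 0.002], [0.999, 0.047, -0.0], [-0.0, 0.002, -1.0]]
force: [-3.7, -2.9, 20.9]
opening: 0.005
grasp_force: 10.5
```

Left bolt went down about 8 mm and bottomed at 21 N. Next: lift, turn 90 degrees and go over the left tab.

>>> drive_tool:
  steps:
    - [0, 0, 0, -0.4, 0, 0, 0]
    - [0, 0, 0, -0.7, 0, 0, -0.1]
    - [45, 0, 0, -0.7, 0, 0, -0.2]
    - [45, 0, 0, -0.7, 0, 0, -0.3]
    - [45, 0, 0, -0.7, 0, 0, -0.4]
    - [45, 0, 0, -0.7, 0, 0, -0.5]
    - [45, 0, 0, -0.7, 0, 0, -0.6]
    - [45, 0, 0, -0.7, 0, 0, -0.6]

```text
time_s: 12.0
position: [0.5046, 0.1893, 0.1248]
tcp_rot: [[-0.811, 0.585, -0.0], [0.585, 0.811, 0.0], [0.0, 0.0, -1.0]]
force: [0.6, -0.2, 0.3]
opening: 0.461
grasp_force: 0.0
```

Run:
```python
from h import *
go(blk(-.020,.120,.12),'y')
```

```text
t 12.0 pos [0.5046 0.1893 0.1248] blk [-0.0653  0.1212  0.1248] F [ 0.6 -0.2  0.3] op 40.1 gf 0.0
shift [-0.304  0.225  0.04 ] turn [ 0.    -0.    -0.443]
```

>>> drive_tool:
  steps:
    - [45, -0.1, 0.1, 0, 0, 0, -0.1]
    - [45, -0.3, 0.22, 0, 0, 0, -0.2]
    - [45, -0.3, 0.22, 0, 0, 0, -0.3]
    - [45, -0.3, 0.22, 0, 0, 0, -0.4]
    - [45, -0.3, 0.22, 0, 0, 0, -0.443]
    - [45, -0.3, 0.22, 0, 0, 0, -0.443]
    - [45, -0.3, 0.22, 0, 0, 0, -0.443]

```text
time_s: 12.7
position: [0.5493, 0.1895, 0.1249]
tcp_rot: [[-0.999, -0.036, -0.0], [-0.036, 0.999, 0.0], [0.0, 0.0, -1.0]]
force: [-0.1, -0.2, 0.3]
opening: 0.515
grasp_force: 0.0
```

Run:
```python
from h import *
go(blk(-.020,.120,.039),'y')
from rig import optics
c=optics.capture("scene");np.savez("scene4.npz",**c)
x0,y0,w,h=(310,140,125,100)
cv2.imwrite("pics/scene4.png",cv2.resize(c["color"][y0:y0+h,x0:x0+w],None,fx=6,fy=6,interpolation=cv2.INTER_CUBIC))
```

```text
t 12.7 pos [0.5493 0.1895 0.1249] blk [-0.0206  0.1197  0.1249] F [-0.1 -0.2  0.3] op 44.8 gf 0.0
shift [-0.006  0.003  0.715] turn [ 0.    -0.    -0.002]
```

View pics/scene4.png

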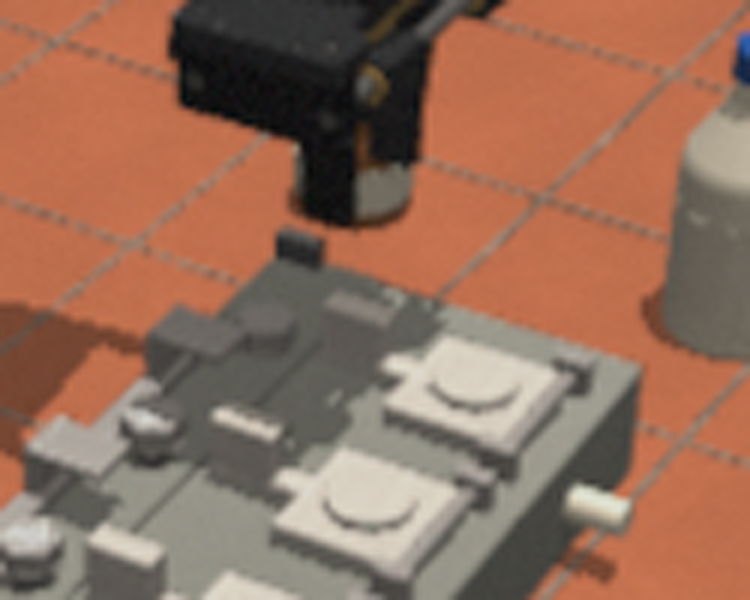

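The scene view shows the left bolt sunk (crop 270,325), the left fin at (360,300) and the gripper above it, with all covers shut. Descend and pinch.

>>> drive_tool:
  steps:
    - [45, 0, 0, 0.2, 0, 0, 0]
    - [45, 0, 0, 0.4, 0, 0, 0]
    - [45, 0, 0, 0.55, 0, 0, 0]
    - [45, 0, 0, 0.65, 0, 0, 0]
    - [45, 0, 0, 0.71, 0, 0, 0]
    - [45, 0, 0, 0.71, 0, 0, 0]
    - [6, 0, 0, 0.71, 0, 0, 0]
    - [6, 0, 0, 0.71, 0, 0, 0]

```text
time_s: 13.55
position: [0.5503, 0.1894, 0.0408]
tcp_rot: [[-0.999, -0.039, 0.002], [-0.039, 0.999, 0.0], [-0.002, 0.0, -1.0]]
force: [0.1, -1.1, 0.3]
opening: 0.413
grasp_force: 0.0
```

>>> drive_tool:
  steps:
    - [6, 0, 0, 0, 0, 0, 0]
    - [6, 0, 0, 0, 0, 0, 0]
    - [6, 0, 0, 0, 0, 0, 0]
    - [6, 0, 0, 0, 0, 0, 0]

```text
time_s: 13.95
position: [0.5497, 0.1915, 0.0404]
tcp_rot: [[-0.999, -0.039, 0.001], [-0.039, 0.999, 0.004], [-0.001, 0.003, -1.0]]
force: [-0.5, 6.5, 0.4]
opening: 0.161
grasp_force: 30.0
```

Run:
```python
from h import *
go(blk(-.020,.120,.039),'y')
for a in (8,16,24,32,40,45,48):
    t=np.radians(a); x,z=-.085,.018
    # rotate about hinge, front rising: point (-85,18) -> 
    X=x*np.cos(t)+z*np.sin(t);Z=-x*np.sin(t)+z*np.cos(t)
    print(a,'tx',round(-(X-x)/.12,3),'tz',round(-(Z-z)/.12,3))
```

```text
t 13.95 pos [0.5497 0.1915 0.0404] blk [-0.0202  0.1217  0.0404] F [-0.5  6.5  0.4] op 14.0 gf 29.9863149295561
shift [-0.001 -0.014  0.011] turn [ 0.002  0.001 -0.   ]
8 tx -0.028 tz -0.097
16 tx -0.069 tz -0.189
24 tx -0.122 tz -0.275
32 tx -0.187 tz -0.353
40 tx -0.262 tz -0.42
45 tx -0.314 tz -0.457
48 tx -0.346 tz -0.477
```

Pinched at 14 mm. Lift along the hinge arc to about 43 degrees.

>>> drive_tool:
  steps:
    - [6, -0.012, 0, -0.05, 0, 0, 0]
    - [6, -0.028, 0, -0.1, 0, 0, 0]
    - [6, -0.047, 0, -0.145, 0, 0, 0]
    - [6, -0.069, 0, -0.19, 0, 0, 0]
    - [6, -0.095, 0, -0.235, 0, 0, 0]
    - [6, -0.122, 0, -0.275, 0, 0, 0]
    - [6, -0.122, 0, -0.275, 0, 0, 0]

```text
time_s: 14.65
position: [0.5616, 0.1921, 0.0723]
tcp_rot: [[-0.999, -0.039, -0.005], [-0.039, 0.999, 0.003], [0.005, 0.003, -1.0]]
force: [-3.0, 6.5, -1.4]
opening: 0.161
grasp_force: 30.0
```

Run:
```python
from h import *
go(blk(-.0202+.038,.1217,.0404+.055),'y')
```

```text
t 14.65 pos [0.5616 0.1921 0.0723] blk [-0.0083  0.1218  0.0723] F [-3.   6.5 -1.4] op 14.0 gf 29.99847693485208
shift [-0.217 -0.    -0.194] turn [ 0.002 -0.003  0.   ]
```

>>> drive_tool:
  steps:
    - [6, -0.03, 0, -0.04, 0, 0, 0]
    - [6, -0.065, 0, -0.078, 0, 0, 0]
    - [6, -0.1, 0, -0.112, 0, 0, 0]
    - [6, -0.14, 0, -0.145, 0, 0, 0]
    - [6, -0.19, 0, -0.182, 0, 0, 0]
    - [6, -0.19, 0, -0.182, 0, 0, 0]
    - [6, -0.19, 0, -0.182, 0, 0, 0]
    - [6, -0.19, 0, -0.182, 0, 0, 0]

```text
time_s: 15.45
position: [0.5824, 0.1929, 0.094]
tcp_rot: [[-0.999, -0.039, -0.009], [-0.039, 0.999, 0.003], [0.008, 0.003, -1.0]]
force: [-5.0, 5.4, 1.5]
opening: 0.159
grasp_force: 30.0
```

Run:
```python
from h import *
go(blk(-.0202+.038,.1217,.0404+.055),'y')
from rig import optics
c=optics.capture("scene")
x0,y0,w,h=(310,140,125,100)
cv2.imwrite("pics/scene5.png",cv2.resize(c["color"][y0:y0+h,x0:x0+w],None,fx=6,fy=6,interpolation=cv2.INTER_CUBIC))
go(blk(-.0202+.038,.1217,.0404+.055),'y')
```

```text
t 15.45 pos [0.5824 0.1929 0.094 ] blk [0.0126 0.1218 0.094 ] F [-5.   5.4  1.5] op 13.8 gf 29.997599059715867
shift [-0.043 -0.001 -0.012] turn [ 0.002 -0.006  0.   ]
t 15.5 pos [0.5824 0.1929 0.094 ] blk [0.0126 0.1218 0.094 ] F [-5.   5.5  1. ] op 13.7 gf 29.9976789032371
shift [-0.043 -0.001 -0.012] turn [ 0.002 -0.006  0.   ]
```

View pics/scene5.png

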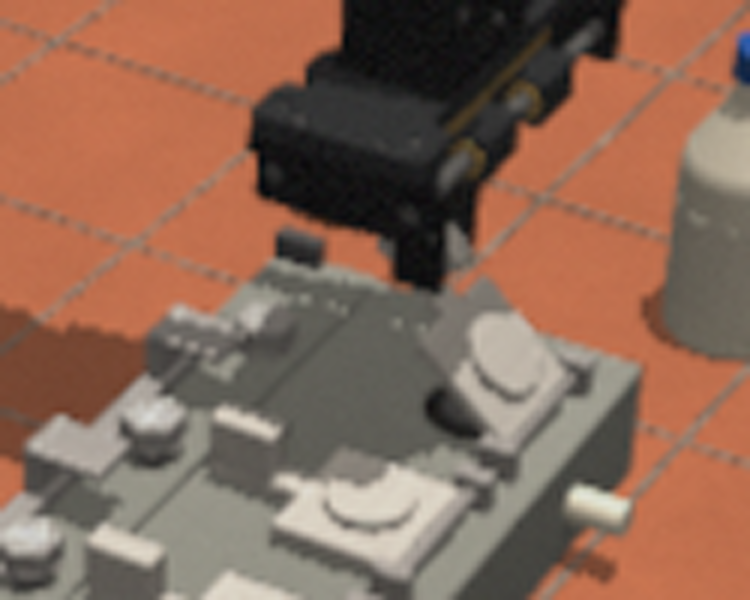

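The scene view shows the left cover open at about 43 degrees (crop 500,350), with its fin in the fingers and the other covers shut. The arm is still.

```bash
python3 -c "
from rig import order
print(order.hand_in())"
```

```text
the job is handed in; nothing more can be done
None
```

I slid the lock bar to its stop, found the left bolt loose (right and middle were tight) and pushed it fully down, and handed the job in with the gripper holding the left cover open at about 43 degrees; the hand-in returned no verdict.

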